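Pin the top deck onto a quadcopter frame

TASK

Take the black top deck out of the slotted rack, lay it flat on the blue mat with its white housing facing up and let go of it. Then pick it up again and seat it on the quadcopter frame: the frame's two steel pins through the deck's two holes, the deck's yellow connectors at the frame's yellow-plug end, and the deck fully down on the white standoffs, then let go. Leave the other loose things where they are.

Things in the scene. Friction and masses are not known exactly. Their poses are not given: they have to be found in the camera images.
- deck: Black plate 170 x 80 x 8 mm, 0.11 to 0.19 kg, white housing on one face. Origin: middle of the plate, mid thickness. x: square to the plate, out of the housing side (up when seated); y: along the length, to the yellow-connector end (nose); z: across the width. Starts on a long edge in a rack groove (1 mm play each side), z up, origin 48 mm above the table, x roughly to the robot's left.
- deck_edge (a point): Middle of the deck's upper long edge as it stands in the rack (deck frame 0, 0, 40 mm; 88 mm above the table). Here the 8 mm plate can be gripped; both faces are clear for 26 mm from the edge. Let go while leaning back about 45 degrees with its lower edge on the mat, the deck drops flat, housing up, once the fingers draw back along the plate.
- deck_housing (a point): Centre of the housing's top face (deck frame 24, 0, 0 mm). The housing is 60 mm along deck y, 28 mm along deck z and rises 20 mm from the plate's face, from x = 4 to 24 mm. The two yellow connectors beside it rise 9 mm (y = 37 to 49, z within 15 mm of the centre line).
- deck_hole_nose (a point): Centre of the deck's hole at the yellow-connector end, on the plain underside (deck frame -4, 65, 0 mm). Through hole, 11 mm across.
- deck_hole_tail (a point): Centre of the deck's other hole, on the plain underside (deck frame -4, -65, 0 mm). Through hole, 11 mm across.
- frame: Lower frame of the quadcopter, black, four arms with motors, about 250 mm across, fixed on an aluminium block. Origin on the table under its middle; y points to its nose, marked by a yellow plug; z up. Two white standoffs 16 mm thick end 60 mm above the table, with steel pins 8 mm thick and 16 mm high, their last 5 mm tapered. All the rest ends 53 mm above the table or lower.
- pin_nose (a point): Foot of the pin at the frame's yellow-plug (nose) end: on its axis, at the standoff's top face, 60 mm above the table (pin tip 76 mm).
- pin_tail (a point): Foot of the other pin, likewise.
- mat: Blue mat fixed on the table, 160 mm along its x, 220 mm along its y, 2 mm thick. Origin at the centre of its underside.
- rack: Fixed plywood rack 150 x 120 mm and 26 mm high with three grooves along its y axis at x = -40, 0 and +40 mm, each 10 mm wide and 18 mm deep (groove floor 8 mm above the table). The deck stands in any one of them, sticking out about 25 mm at both ends. Origin at the centre of its underside.
- strip_grey: Bystander: grey strip 150 x 32 x 8 mm standing on edge in another groove, its top edge 40 mm above the table. Origin at the middle of its lower edge.
- strip_red: Bystander: red strip, otherwise the same as the grey one.
- battery: Bystander: grey battery pack 105 x 36 x 28 mm with a yellow band and a yellow plug 12 mm long at one end, lying on the table. Origin under its middle.
- screwdriver: Bystander: orange screwdriver lying on the table, about 200 mm long.
- motor: Bystander: dark motor 28 mm across, 34 mm high, standing on the table.
- screw_jar: Bystander: jar 52 mm across, 60 mm high.
- propeller: Bystander: orange two-blade propeller 150 mm long lying on the table.
Mind the look-alikes: they are no part of the job. What is shaped like the deck but red is not meant.

How it is judged (in metres and radians):
On the way:
1. the deck lies flat on the blue mat, housing up, let go (angle between deck's own x axis and vertical below 0.1 rad and contact force between deck and mat above 0.2 N and contact force between deck and the fingers below 0.05 N and linear speed of deck below 0.03 m/s), for 0.2 s.
At the end, for the whole second after the job is handed in: The deck rests on both standoffs, housing up: each hole within 3.5 mm of its own pin's axis (yellow connectors at the yellow-plug end), its underside less than 3 mm above both standoff tops, within 3 degrees of level, at rest (horizontal distance between deck_hole_nose and pin_nose below 0.0035 m and horizontal distance between deck_hole_tail and pin_tail below 0.0035 m and z of each of deck_hole_nose, deck_hole_tail in the frame of frame below 0.063 m and angle between deck's own x axis and vertical below 0.05 rad and linear speed of deck below 0.01 m/s); the robot touches nothing.
It fails at once if a strip is pulled from or knocked in the rack by more than 30 mm (distance of any of strip_grey, strip_red from where it was at the start of the episode above 0.03 m).
It fails at once if another loose thing is moved more than 40 mm (distance of any of battery, screwdriver, motor, screw_jar, propeller from where it was at the start of the episode above 0.04 m).
It also fails if it takes over 61 s, if anything falls off the work surface, if the arm or the gripper's body presses on something with over 40 N, if the wrist force passes 120 N, or if a joint passes its speed limit or range.

ROBOT

A 7-joint arm with a two-finger parallel gripper is mounted at the origin on the work surface. World frame = base frame: x ahead of the robot, y to its left, z up, the work surface at z = 0. Lengths are in m, angles in degrees, forces in N, time in s.
With the tool pointing down it reaches from about 0.425 to 0.825 m from the base axis. Payload 3.6 kg.
Tool frame: the origin (TCP) lies midway between the tips of the shut fingers; the grasp point (between the pads) lies 19 mm behind it; z points along the fingers, y is the line along which they close (so a half turn about z gives the same grasp; the last joint's range is limited). The gripper opens to 93 mm and grips with 3 to 60 N. Pads are 15 mm wide; open, the fingers measure 128 mm over their backs; the gripper's body (75 mm by 188 mm) begins 65 mm behind the grasp point.
Start: joints at [-70.044, 35.231, -0.722, 81.555, 0.464, 63.22, -2.315], TCP at [0.238, 0.605, 0.219] pointing down, gripper open.
Joint ranges: [-178.69, 178.69], [-17.37, 117.87], [-77.05, 75.6], [15.02, 138.74], [-78.02, 258.01], [0.78, 113.62], [-162.83, 162.83]. Speed limits (degrees/s): [159.86, 159.86, 180, 180, 180, 180, 180].

INTERFACE

Orientations are given as [roll, pitch, yaw] about the fixed x, y, z axes, in that order (R = Rz(yaw) Ry(pitch) Rx(roll)).
In Python, from cell import robot, eyes, order gives the robot as it stands. The module is installed in compiled form; this text tells all that it offers.
- The arm moves only by the tool step_arm, never from a script. Its argument "rows" is a list of rows, each an object with "xyz": the shift along the world's x, y, z in mm, a list of three; "spin": the turn about the world's z in degrees. A call has 1 to 8 rows; each row shifts and turns the commanded pose from where the row before left it; what a row does not reach is not made up. A row lasts 1/10 s, in which the tool goes at most 50 mm and 8.59 degrees, less where a joint would pass 70% of its speed; a pose out of reach is approached as far as the arm can. A call with a gripper value outside its range is refused whole. "gripper" is the opening in per cent of the stroke, from 0 (shut) to 100 (fully open), set as the call begins (left out, the last holds). The fingers move at their own pace and stop on an object; "newtons" is the grip in N (left out, the last holds). Time passes only in rows, so rows that do not move let the fingers close. It gives the time, the measured TCP pose, the force, the opening and the grip force at its end, in the units of the state.
- robot.get_state(): the state, without advancing time (a new reading comes with each control period).
- eyes.grab_frame(name): name is "scene" or "side" or "wrist"; returns a dict with "image" (400x640x3 uint8, red, green, blue), "z_map" (400x640 float32, m along the optical axis (not along the pixel's ray), 0 where there is no reading), "vertical_fov" (degrees; the focal length in pixels is half the picture's height over the tangent of half this angle, whatever the lens; pixels are square), "cx", "cy" (the principal point, pixels), "view" (4x4, takes a point from world to camera coordinates); the wrist camera has in their place "hand_eye" (4x4, takes a point from camera to tool coordinates, whose origin is the TCP and whose axes are the flange's). Camera axes: x right, y down, z forward; pixel columns grow to the right and rows downward; lengths in m; the calibration is good to about 2 mm. The wrist camera is an equidistant fisheye: a pixel r from the principal point sees the ray r / f radians off the axis. A picture is of the moment at which its call begins: read the wrist's pose just before it.
- order.finish_job(): hands the job in; it is judged then, once.
The state is a dict: "t": time; "q": joint angles; "joint_vel": joint speeds; "tau": joint torques, N m; "tcp_pos": TCP position; "ee_rot": TCP orientation; "contact_force": force on the tool from outside, world axes, zero at the start; "moment": the same for the moment, N m; "opening": opening from 0.0 (shut) to 1.0 (fully open); "gripper_force": force on a finger pad.
Only numpy, scipy, OpenCV 4.12 (cv2) and the standard library are available. Lean on these libraries where they do the work, as an engineer would, in place of code of your own. Each camera call takes 0.05 s, during which the arm holds its last target. There are 200 camera calls.

## Working session

There is one attempt and no reset: what is moved stays moved. The work goes in short steps, Python scripts to look and compute and a tool call to move; the robot and the scene stay as the last step left them, time stands still between calls to the robot, and variables do not carry over. Pictures are saved under pics/ and viewed, at most 10 in all, crops included, and the job is handed in when it is done.

Besides the shell and the picture viewer there is one more tool, called after "Emit:" as a command line: name --argument value ..., lists and objects as JSON in quotes. step_arm: Moves the arm, as the interface text tells. Its arguments: {"type":"object","properties":{"rows":{"type":"array","items":{"type":"object","properties":{"xyz":{"type":"array","items":{"type":"number"}},"spin":{"type":"number"}}}},"gripper":{"type":"number"},"newtons":{"type":"number"}},"required":["rows"]}

```bash
mkdir -p pics
cat > h.py <<'E'
import numpy as np, cv2
from cell import robot, eyes, order
from scipy.spatial.transform import Rotation as R
def grab(n, save=None):
    f=eyes.grab_frame(n); 
    if save: cv2.imwrite('pics/'+save, f['image'][:,:,::-1])
    return f
def foc(f): return 200/np.tan(np.radians(f['vertical_fov'])/2)
def ray(f,u,v):   # scene/side: origin, dirs with camera z=1
    F=foc(f); V=f['view']; d=np.stack([(np.asarray(u)-f['cx'])/F,(np.asarray(v)-f['cy'])/F,np.ones(np.shape(u))],-1)
    return -V[:3,:3].T@V[:3,3], d@V[:3,:3]
def plane(f,u,v,z):
    o,d=ray(f,u,v); return o+d*((z-o[2])/d[...,2])[...,None]
def cloud(f):
    v,u=np.mgrid[:400,:640]; o,d=ray(f,u,v); return o+d*f['z_map'][...,None]
E
cat > a.py <<'E'
from h import *
for n in('scene','side'):
    f=grab(n,n+'.png'); o,_=ray(f,0,0); print(n,o,f['vertical_fov'],f['cx'],f['cy'])
    np.savez(n+'.npz',**f)
s=robot.get_state();print(s['t'],s['tcp_pos'],s['ee_rot'],s['opening'])
E
python3 a.py
```

```text
scene [1.31017995 0.30634782 0.94528356] 48.91737393028248 318.796881183258 208.52426004699993
side [0.23347204 0.88045887 0.90150977] 52.08027446109673 317.7230177867707 198.7546908221868
0.1 [0.23769061 0.60422822 0.21760214] [-1.79868704e+02  3.78168544e-03  1.58531958e+02] 1.0013370125465335
```

View pics/scene.png

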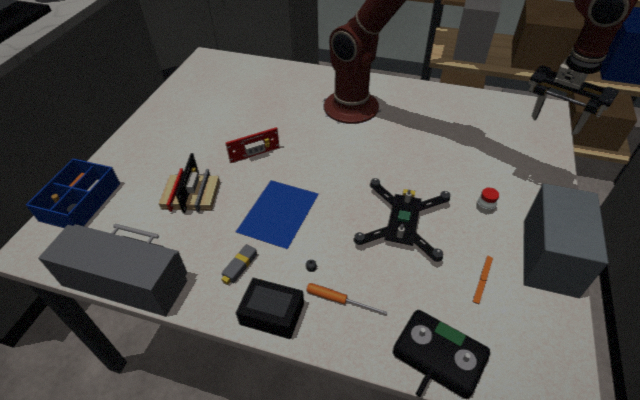

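View pics/side.png

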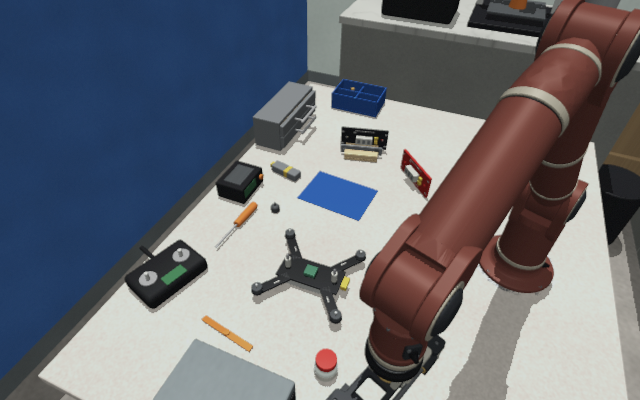

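```bash
cat > b.py <<'E'
from h import *
S={n:dict(np.load(n+'.npz')) for n in('scene','side')}
cs=[S['side']['image'][115:170,325:405],S['scene']['image'][150:215,155:225],S['scene']['image'][172:265,350:455],S['side']['image'][222:325,245:372]]
cs=[cv2.resize(c,(390,290),interpolation=cv2.INTER_CUBIC) for c in cs]
cv2.imwrite('pics/crops.png',np.vstack([np.hstack(cs[:2]),np.hstack(cs[2:])])[:,:,::-1])
for n in S:
    f=S[n]; im=f['image'].astype(int); P=cloud(f)
    m=((im[...,2]>im[...,0]+60)&(P[...,2]<.03)&(P[...,2]>-.02)&(P[...,0]>.2)&(P[...,0]<1)&(P[...,1]>-.35)).astype(np.uint8)
    k,l,st,c=cv2.connectedComponentsWithStats(m); 
    v,u=np.where(l==1+st[1:,4].argmax()); q=plane(f,u,v,.002)[:,:2]
    print(n,'mat',cv2.minAreaRect((q*1000).astype(np.float32)))
    w=(P[...,2]>.05)&(P[...,2]<.1)&(abs(P[...,0]-.6)<.3)&(P[...,1]<-.2)&(im.max(-1)<110)
    q=P[w]; print('deck cands',len(q), q.mean(0), q.min(0), q.max(0)); 
    v,u=np.where(w); print(u.min(),u.max(),v.min(),v.max())
    w=(P[...,2]>.08)&(P[...,2]<.1)&w; q=P[w]; print(len(q),cv2.minAreaRect((q[:,:2]*1000).astype(np.float32)))
E
python3 b.py
```

```text
scene mat ((552.6715087890625, -71.74213409423828), (156.49464416503906, 217.6346893310547), 84.9793930053711)
deck cands 3536 [ 0.62019015 -0.57304503  0.06841196] [ 0.30012329 -1.16163254  0.05000903] [ 0.89986766 -0.20037113  0.09994907]
0 265 81 290
685 ((599.9158935546875, -683.9859008789062), (966.06982421875, 577.0384521484375), 88.62507629394531)
side mat ((554.3660888671875, -70.88627624511719), (157.813232421875, 218.26834106445312), 84.91071319580078)
deck cands 2868 [ 0.64198772 -0.71871689  0.07142564] [ 0.30033138 -1.17028802  0.05000799] [ 0.89934479 -0.20001782  0.09990902]
263 469 34 175
848 ((599.9598388671875, -687.361328125), (965.7119140625, 598.43798828125), 89.98004150390625)
```

View pics/crops.png

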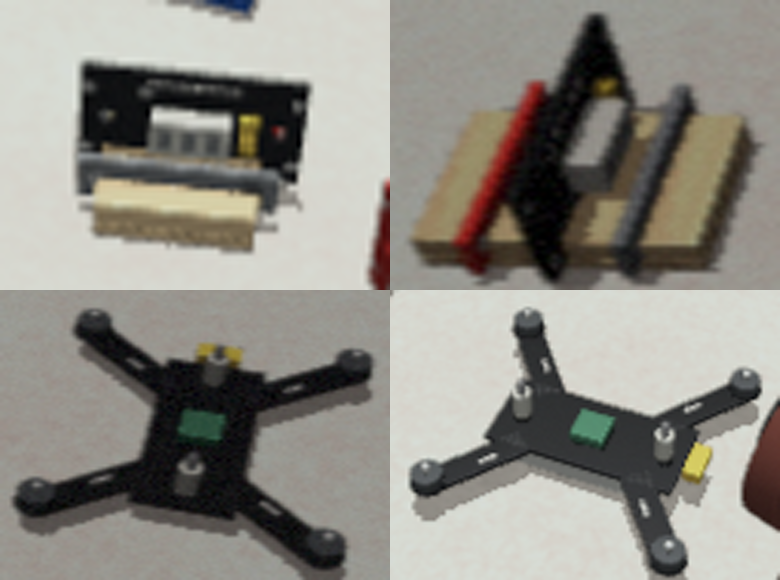

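```bash
cat > c.py <<'E'
from h import *
S={n:dict(np.load(n+'.npz')) for n in('scene','side')}
pins={'nose':((408.7,190.6),(334.2,270.3)),'tail':((401.2,225.9),(287.7,254.7))}
for k,(a,b) in pins.items():
    o1,d1=ray(S['scene'],*a);o2,d2=ray(S['side'],*b)
    t=np.linalg.lstsq(np.stack([d1,-d2],1),o2-o1,rcond=None)[0]
    print(k,(o1+t[0]*d1).round(4),(o2+t[1]*d2).round(4),plane(S['scene'],*a,.076)[:2].round(4),plane(S['side'],*b,.076)[:2].round(4))
for n,b in(('scene',(160,225,150,215)),('side',(330,400,120,160))):
    P=cloud(S[n])[b[2]:b[3],b[0]:b[1]]; im=S[n]['image'][b[2]:b[3],b[0]:b[1]].astype(int)
    w=(P[...,2]>.055)&(P[...,2]<.095)&(im.max(-1)<90); q=P[w]
    A=cv2.fitLine((q[:,:2]*1000).astype(np.float32),cv2.DIST_HUBER,0,.01,.01).ravel(); 
    print(n,len(q),'line',A,'yaw',np.degrees(np.arctan2(A[1],A[0])),'xrange',q[:,0].min(),q[:,0].max(),'zmax',q[:,2].max())
f=S['side'];print('side corners',plane(f,np.array([341.8,388.4]),np.array([126.8,131.1]),.088))
E
python3 c.py
```

```text
nose [0.4345 0.2744 0.0722] [0.435  0.2753 0.0717] [0.4383 0.2746] [0.434  0.2784]
tail [0.5648 0.2772 0.0718] [0.5643 0.2764 0.0722] [0.5684 0.2773] [0.5628 0.2792]
scene 408 line [ 9.6951622e-01  2.4502708e-01  5.6560107e+02 -3.4259573e+02] yaw 14.183434 xrange 0.47616051946204696 0.6425371073473183 zmax 0.09499046662149613
side 351 line [ 9.6931750e-01  2.4581207e-01  5.5690173e+02 -3.4420691e+02] yaw 14.229829 xrange 0.47693193288564784 0.6376576296284526 zmax 0.09373915187327297
side corners [[ 0.63908164 -0.3271125   0.088     ]
 [ 0.47601196 -0.36788854  0.088     ]]
```

The black plate in the rack is the deck: scene (190,180), side (365,140), with the white housing and yellow connectors on its +y face and its nose toward the robot. The red look-alike is at scene (253,145) and side (416,173). The red and grey strips are at scene (177,190) and (205,187). The crop confirms the black one. The frame's yellow plug also points toward the robot.

Emit:
step_arm --rows '[{"xyz": [30,-40,0],"spin": -6.5},{"xyz": [30,-40,0],"spin": -6.5},{"xyz": [30,-40,0],"spin": -6.5},{"xyz": [30,-40,0],"spin": -6.5},{"xyz": [30,-40,0],"spin": -6.5},{"xyz": [30,-40,0],"spin": -6.5},{"xyz": [30,-40,0],"spin": -6.5},{"xyz": [30,-40,0],"spin": -6.5}]' --gripper 100 --newtons 20

```text
t: 0.9
tcp_pos: [0.4785, 0.2831, 0.2184]
ee_rot: [-180.0, -0.0, 106.3]
contact_force: [1.6, -0.3, 0.9]
opening: 1.0
gripper_force: 0.0
```

Emit:
step_arm --rows '[{"xyz": [30,-40,0],"spin": -6.5},{"xyz": [30,-40,0],"spin": -6.5},{"xyz": [2,-46,0],"spin": -6.5},{"xyz": [2,-46,0],"spin": -6.5},{"xyz": [2,-46,0],"spin": -6.5},{"xyz": [2,-46,0],"spin": -6.5},{"xyz": [2,-46,0],"spin": -6.5},{"xyz": [2,-46,0],"spin": -6.5}]'

```text
t: 1.7
tcp_pos: [0.5495, -0.0727, 0.2184]
ee_rot: [-180.0, -0.0, 54.3]
contact_force: [1.5, 0.4, -0.2]
opening: 1.001
gripper_force: 0.0
```

Emit:
step_arm --rows '[{"xyz": [2,-46,0],"spin": -6.5},{"xyz": [2,-46,0],"spin": -6.5},{"xyz": [2,-46,0],"spin": -6.5},{"xyz": [1,-46,0],"spin": -6.5},{"xyz": [1,-46,0],"spin": -6.5},{"xyz": [0,-46,0],"spin": -6.5},{"xyz": [0,0,0],"spin": 0},{"xyz": [0,0,0],"spin": 0}]'

```text
t: 2.5
tcp_pos: [0.557, -0.348, 0.2177]
ee_rot: [-179.9, 0.1, 15.4]
contact_force: [0.5, 0.1, 0.0]
opening: 1.003
gripper_force: 0.0
```

```bash
cat >> h.py <<'E'
def wgrab(save=None):
    s=robot.get_state(); f=grab('wrist',save); T=np.eye(4)
    T[:3,:3]=R.from_euler('xyz',s['ee_rot'],degrees=True).as_matrix(); T[:3,3]=s['tcp_pos']; f['T']=T@f['hand_eye']; f['s']=s
    return f
def wray(f,u,v):
    x=np.asarray(u,float)-f['cx'];y=np.asarray(v,float)-f['cy'];r=np.hypot(x,y)+1e-9;th=r/foc(f)
    d=np.stack([np.sin(th)*x/r,np.sin(th)*y/r,np.cos(th)],-1); return f['T'][:3,3], d@f['T'][:3,:3].T
def wplane(f,u,v,z):
    o,d=wray(f,u,v); return o+d*((z-o[2])/d[...,2])[...,None]
def wcloud(f):
    v,u=np.mgrid[:400,:640]; o,d=wray(f,u,v); c=d@f['T'][:3,2]; return o+d*(f['z_map']/c)[...,None]
E
python3 - <<'E'
from h import *
f=wgrab('w1.png'); print(f['vertical_fov'],f['cx'],f['cy'],f['s']['tcp_pos'],f['T'].round(3)); np.savez('w1.npz',**{k:f[k] for k in f if k!='s'})
P=wcloud(f); im=f['image'].astype(int)
w=(P[...,2]>.08)&(P[...,2]<.096)&(im.max(-1)<90)&(abs(P[...,1]+.35)<.06)&(abs(P[...,0]-.56)<.12); v,u=np.where(w); q=wplane(f,u,v,.088)[:,:2]
print(len(u),cv2.minAreaRect((q*1000).astype(np.float32)),u.min(),u.max(),v.min(),v.max())
print(cv2.fitLine((q*1000).astype(np.float32),cv2.DIST_HUBER,0,.01,.01).ravel())
E
```

```text
65.70646984690485 320.1558973760741 196.84070992069334 [ 0.55701031 -0.34803862  0.21771877] [[ 0.265 -0.923 -0.277  0.634]
 [-0.964 -0.255 -0.075 -0.327]
 [-0.002  0.287 -0.958  0.383]
 [ 0.     0.     0.     1.   ]]
1236 ((558.5374755859375, -346.3229064941406), (167.0929412841797, 7.707385063171387), 14.518562316894531) 315 324 101 262
[ 9.6853745e-01  2.4886777e-01  5.6406903e+02 -3.4489264e+02]
```

View pics/w1.png

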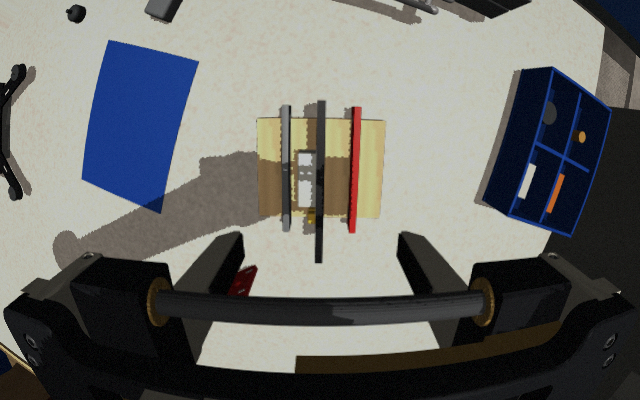

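The wrist view shows the black deck's top edge from (321,101) to (319,262), between the grey strip at (286,168) and the red strip at (356,170). It is centred at (558.5, -346.3) mm with yaw 14.5°.

Emit:
step_arm --rows '[{"xyz": [1.5,1.7,-40],"spin": -0.9},{"xyz": [0,0,-40]},{"xyz": [0,0,-40]},{"xyz": [0,0,-23]},{"xyz": [0,0,-10]},{"xyz": [0,0,0]}]'

```text
$.rows[1]: bad value
```

Emit:
step_arm --rows '[{"xyz": [0,0,0]},{"xyz": [0,0,0]},{"xyz": [0,0,0]},{"xyz": [0,0,0]},{"xyz": [0,0,0]},{"xyz": [0,0,0]},{"xyz": [0,0,0]},{"xyz": [0,0,0]}]' --gripper 0 --newtons 20

```text
$.rows[0]: bad value
```

Each row has to include spin.

Emit:
step_arm --rows '[{"xyz": [1.5,1.7,-40],"spin": -0.9},{"xyz": [0,0,-40],"spin": 0},{"xyz": [0,0,-40],"spin": 0},{"xyz": [0,0,-23],"spin": 0},{"xyz": [0,0,-10],"spin": 0},{"xyz": [0,0,0],"spin": 0}]'

```text
t: 3.15
tcp_pos: [0.5597, -0.343, 0.0645]
ee_rot: [-179.8, 0.1, 14.8]
contact_force: [0.6, 0.6, 0.5]
opening: 1.0
gripper_force: 0.0
```

Emit:
step_arm --rows '[{"xyz": [0,0,0],"spin": 0},{"xyz": [0,0,0],"spin": 0},{"xyz": [0,0,0],"spin": 0},{"xyz": [0,0,0],"spin": 0},{"xyz": [0,0,0],"spin": 0},{"xyz": [0,0,0],"spin": 0},{"xyz": [0,0,0],"spin": 0},{"xyz": [0,0,0],"spin": 0}]' --gripper 0 --newtons 20

```text
t: 3.95
tcp_pos: [0.5594, -0.3454, 0.0656]
ee_rot: [-180.0, 0.0, 14.6]
contact_force: [1.0, 0.2, 0.1]
opening: 0.364
gripper_force: 0.0
```

Emit:
step_arm --rows '[{"xyz": [0,0,0],"spin": 0},{"xyz": [0,0,0],"spin": 0},{"xyz": [0,0,0],"spin": 0},{"xyz": [0,0,0],"spin": 0},{"xyz": [0,0,0],"spin": 0},{"xyz": [0,0,0],"spin": 0}]'

```text
t: 4.55
tcp_pos: [0.5595, -0.3458, 0.0656]
ee_rot: [180.0, -0.0, 14.6]
contact_force: [1.0, 0.0, -0.7]
opening: 0.083
gripper_force: 20.0
```

Emit:
step_arm --rows '[{"xyz": [0,0,8],"spin": 0},{"xyz": [0,0,20],"spin": 0},{"xyz": [0,0,30],"spin": 0},{"xyz": [0,0,25],"spin": 0},{"xyz": [0,0,0],"spin": 0}]'

```text
t: 5.05
tcp_pos: [0.5609, -0.347, 0.153]
ee_rot: [179.7, -0.3, 14.6]
contact_force: [0.3, -0.6, -0.5]
opening: 0.082
gripper_force: 20.0
```

Emit:
step_arm --rows '[{"xyz": [0,20,0],"spin": -1.6},{"xyz": [-1,45,0],"spin": -2},{"xyz": [-1,45,0],"spin": -2},{"xyz": [-1,45,0],"spin": -2},{"xyz": [-1,45,0],"spin": -2},{"xyz": [-0.5,45,0],"spin": -2},{"xyz": [0,44,0],"spin": -2},{"xyz": [0,22,0],"spin": 0}]'

```text
t: 5.85
tcp_pos: [0.5536, -0.0279, 0.1468]
ee_rot: [-179.7, 0.2, 1.4]
contact_force: [0.2, -0.0, -2.4]
opening: 0.083
gripper_force: 20.0
```

Emit:
step_arm --rows '[{"xyz": [0,0,0],"spin": 0},{"xyz": [0,0,-20],"spin": 0},{"xyz": [0,0,-30],"spin": 0},{"xyz": [0,0,-24],"spin": 0},{"xyz": [0,0,-10],"spin": 0},{"xyz": [0,0,0],"spin": 0}]'

```text
t: 6.45
tcp_pos: [0.5535, -0.0355, 0.0632]
ee_rot: [180.0, 0.2, 0.9]
contact_force: [0.3, 0.0, -2.2]
opening: 0.084
gripper_force: 20.0
```

Emit:
step_arm --rows '[{"xyz": [0,0,-1.5],"spin": 0},{"xyz": [0,0,-1],"spin": 0},{"xyz": [0,0,-1],"spin": 0},{"xyz": [0,0,0],"spin": 0}]'

```text
t: 6.85
tcp_pos: [0.5553, -0.0344, 0.0617]
ee_rot: [-180.0, -0.1, 1.0]
contact_force: [0.3, 0.4, -0.9]
opening: 0.085
gripper_force: 20.0
```

Run:
```python
from h import *
f=wgrab(); s=grab('scene'); 
a=f['image']; b=cv2.resize(s['image'][140:280,210:350],(400,400))
cv2.imwrite('pics/m1.png',np.hstack([a[:,120:520],b])[:,:,::-1])
print(f['s']['tcp_pos'],f['s']['contact_force'])
```

```text
[ 0.55526967 -0.03441214  0.06167301] [ 0.27068878  0.40158687 -0.94198306]
```

View pics/m1.png

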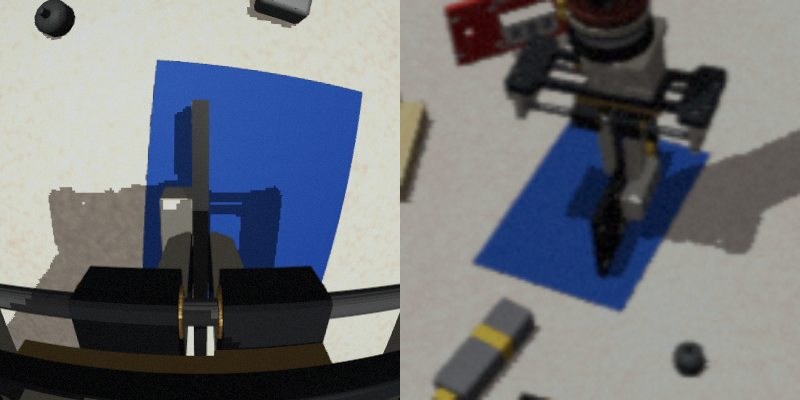

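The deck stands upright, gripped, with its lower edge touching the mat and the housing on the +y side (crop (175,215)). The tool only turns about z, so I'll tip the deck onto the -y finger and let it down with that finger.

Emit:
step_arm --rows '[{"xyz": [0,-3,0],"spin": 0},{"xyz": [0,-4,0],"spin": 0},{"xyz": [0,-4,1],"spin": 0},{"xyz": [0,-4,3],"spin": 0},{"xyz": [0,-4,3],"spin": 0},{"xyz": [0,-4,2],"spin": 0},{"xyz": [0,-4,0],"spin": 0},{"xyz": [0,0,0],"spin": 0}]' --gripper 32

```text
t: 7.75
tcp_pos: [0.555, -0.0627, 0.0704]
ee_rot: [179.9, -0.0, 1.0]
contact_force: [0.7, -0.7, 0.9]
opening: 0.324
gripper_force: 0.3
```

Run:
```python
from h import *
f=wgrab(); s=grab('scene'); 
a=f['image']; b=cv2.resize(s['image'][140:280,210:350],(400,400))
cv2.imwrite('pics/m2.png',np.hstack([a[:,120:520],b])[:,:,::-1])
print(f['s']['tcp_pos'],f['s']['contact_force'],f['s']['opening'])
```

```text
[ 0.555019   -0.06267645  0.07038597] [ 0.68990145 -0.68068612  0.85921413] 0.32369085035203304
```

View pics/m2.png

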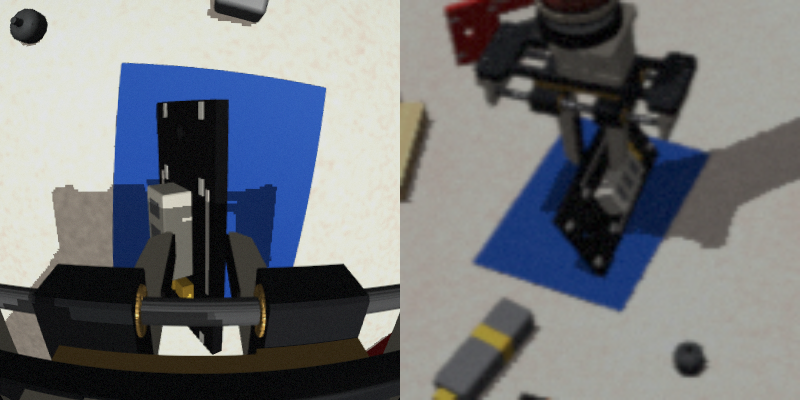

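The deck now leans back on the -y finger. I'll open the gripper while keeping that finger in place, then lower it and let the deck down.

Emit:
step_arm --rows '[{"xyz": [0,3,0],"spin": 0},{"xyz": [0,4,0],"spin": 0},{"xyz": [0,4,0],"spin": 0},{"xyz": [0,4,0],"spin": 0},{"xyz": [0,4,0],"spin": 0},{"xyz": [0,4,0],"spin": 0},{"xyz": [0,4,0],"spin": 0},{"xyz": [0,4,0],"spin": 0}]' --gripper 100

```text
t: 8.65
tcp_pos: [0.5548, -0.0299, 0.0701]
ee_rot: [-180.0, 0.0, 1.0]
contact_force: [-0.9, 0.2, -0.4]
opening: 0.955
gripper_force: 0.1
```

Run:
```python
from h import *
f=wgrab(); s=grab('scene'); 
a=f['image']; b=cv2.resize(s['image'][140:280,210:350],(400,400))
cv2.imwrite('pics/m3.png',np.hstack([a[:,120:520],b])[:,:,::-1])
print(f['s']['tcp_pos'],f['s']['contact_force'],f['s']['opening'])
```

```text
[ 0.55484962 -0.02994894  0.07005875] [-0.88814343  0.24008248 -0.40579445] 0.9552371500111949
```

View pics/m3.png

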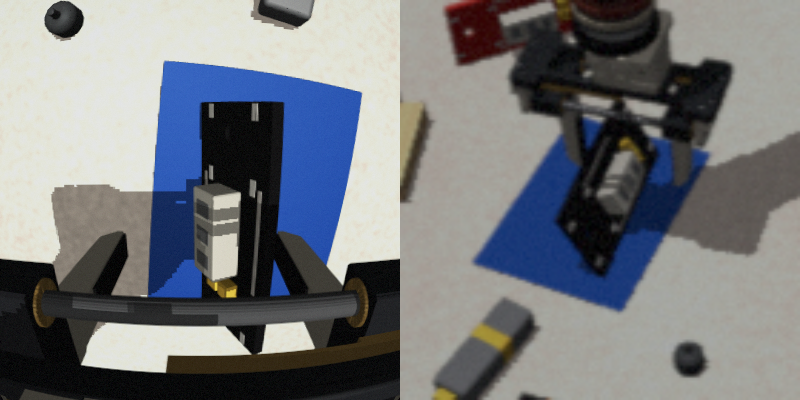

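Emit:
step_arm --rows '[{"xyz": [0,0,-12],"spin": 0},{"xyz": [0,0,-20],"spin": 0},{"xyz": [0,0,-18],"spin": 0},{"xyz": [0,-4,-6],"spin": 0},{"xyz": [0,-7,0],"spin": 0},{"xyz": [0,-7,0],"spin": 0},{"xyz": [0,-7,0],"spin": 0},{"xyz": [0,-6,0],"spin": 0}]'

```text
t: 9.55
tcp_pos: [0.5553, -0.0628, 0.0149]
ee_rot: [180.0, -0.1, 1.0]
contact_force: [0.9, -0.7, 0.7]
opening: 0.999
gripper_force: 0.3
```

Emit:
step_arm --rows '[{"xyz": [0,-5,0],"spin": 0},{"xyz": [0,-5,0],"spin": 0},{"xyz": [0,-5,0],"spin": 0},{"xyz": [0,-1,0],"spin": 0},{"xyz": [0,0,0],"spin": 0},{"xyz": [0,0,0],"spin": 0}]'

```text
t: 10.15
tcp_pos: [0.5549, -0.0769, 0.0141]
ee_rot: [-180.0, 0.0, 1.1]
contact_force: [0.5, 0.5, -0.2]
opening: 1.003
gripper_force: 0.0
```

Run:
```python
from h import *
f=wgrab(); s=grab('scene'); 
a=f['image']; b=cv2.resize(s['image'][140:280,210:350],(400,400))
cv2.imwrite('pics/m4.png',np.hstack([a[:,120:520],b])[:,:,::-1])
print(f['s']['tcp_pos'],f['s']['contact_force'],f['s']['opening'])
```

```text
[ 0.55494459 -0.07693014  0.01406729] [ 0.51570995  0.46991741 -0.15479559] 1.0025999659765876
```

View pics/m4.png

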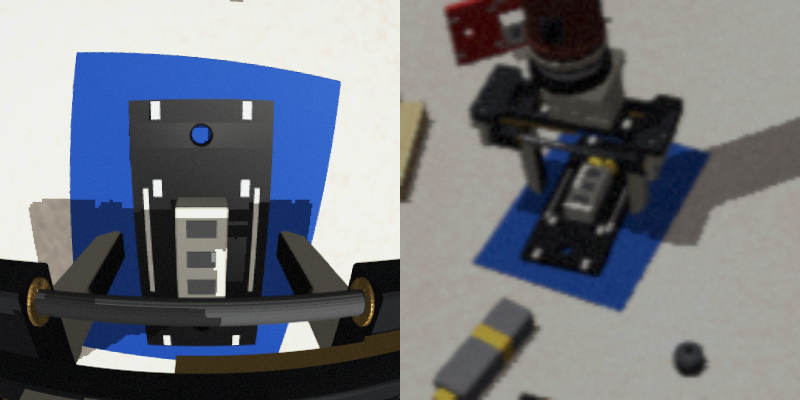

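The deck lies flat on the mat with the housing up and the fingers clear. I'll rise and measure it.

Emit:
step_arm --rows '[{"xyz": [0,0,30],"spin": 0},{"xyz": [0,0,50],"spin": 0},{"xyz": [0,0,50],"spin": 0},{"xyz": [0,0,40],"spin": 0},{"xyz": [0,0,0],"spin": 0},{"xyz": [0,0,0],"spin": 0}]'

```text
t: 10.85
tcp_pos: [0.5551, -0.077, 0.1847]
ee_rot: [-180.0, -0.1, 1.1]
contact_force: [-0.9, 0.4, -0.5]
opening: 0.998
gripper_force: 0.0
```

```bash
cat > d.py <<'E'
from h import *
def big(m):
    k,l,st,c=cv2.connectedComponentsWithStats(m.astype(np.uint8)); return l==1+st[1:,4].argmax()
f=wgrab('w5.png'); im=f['image'].astype(int); P=wcloud(f); print(f['s']['tcp_pos'],f['s']['ee_rot'])
on=(abs(P[...,0]-.555)<.1)&(abs(P[...,1]+.08)<.055)
blue=im[...,2]>im[...,0]+30
w=big(on&~blue&(P[...,2]>.004)&(P[...,2]<.016)&(im.max(-1)<120)); v,u=np.where(w); q=wplane(f,u,v,.010)[:,:2]
print('plate',len(u),cv2.minAreaRect((q*1000).astype(np.float32)),u.min(),u.max(),v.min(),v.max())
w=on&(P[...,2]>.026)&(P[...,2]<.036)
v,u=np.where(w); q=wplane(f,u,v,.030)[:,:2]
print('housing',len(u),cv2.minAreaRect((q*1000).astype(np.float32)),P[w][:,2].mean())
E
python3 d.py
```

```text
[ 0.55510066 -0.07696066  0.18473132] [-1.79959354e+02 -8.85344543e-02  1.07048423e+00]
plate 7660 ((554.5443115234375, -76.94265747070312), (168.7398223876953, 78.99828338623047), 0.9360461831092834) 285 356 104 247
housing 1403 ((555.44580078125, -76.41632843017578), (59.55843734741211, 27.279083251953125), 1.5842845439910889) 0.029000010399453036
```

Emit:
step_arm --rows '[{"xyz": [0,0,-45],"spin": 0},{"xyz": [0,0,-45],"spin": 0},{"xyz": [0,0,-45],"spin": 0},{"xyz": [0,0,-28],"spin": 0},{"xyz": [0,0,-8],"spin": 0},{"xyz": [0,0,0],"spin": 0}]'

```text
t: 11.5
tcp_pos: [0.5533, -0.0773, 0.0112]
ee_rot: [-180.0, 0.3, 1.0]
contact_force: [-0.8, -0.3, 0.6]
opening: 0.996
gripper_force: 0.0
```

Emit:
step_arm --rows '[{"xyz": [0,0,0],"spin": 0},{"xyz": [0,0,0],"spin": 0},{"xyz": [0,0,0],"spin": 0},{"xyz": [0,0,0],"spin": 0},{"xyz": [0,0,0],"spin": 0},{"xyz": [0,0,0],"spin": 0},{"xyz": [0,0,0],"spin": 0},{"xyz": [0,0,0],"spin": 0}]' --gripper 0 --newtons 25

```text
t: 12.3
tcp_pos: [0.5549, -0.0774, 0.0131]
ee_rot: [-180.0, -0.0, 1.0]
contact_force: [-0.1, 0.0, 0.8]
opening: 0.356
gripper_force: 0.0
```

Emit:
step_arm --rows '[{"xyz": [0,0,0],"spin": 0},{"xyz": [0,0,0],"spin": 0},{"xyz": [0,0,0],"spin": 0},{"xyz": [0,0,0],"spin": 0}]'

```text
t: 12.7
tcp_pos: [0.5549, -0.0774, 0.0131]
ee_rot: [-180.0, 0.0, 1.0]
contact_force: [0.2, 0.1, -0.3]
opening: 0.304
gripper_force: 25.0
```

Emit:
step_arm --rows '[{"xyz": [0,0,10],"spin": 0},{"xyz": [0,0,30],"spin": 0},{"xyz": [0,0,45],"spin": 0},{"xyz": [-5,20,45],"spin": 0},{"xyz": [-10,45,30],"spin": 0},{"xyz": [-10,45,0],"spin": 0},{"xyz": [-10,45,0],"spin": 0},{"xyz": [-10,30,0],"spin": 0}]'

```text
t: 13.5
tcp_pos: [0.5097, 0.1077, 0.1708]
ee_rot: [-179.8, 0.0, 1.3]
contact_force: [-0.8, 0.2, -1.9]
opening: 0.301
gripper_force: 25.0
```

Emit:
step_arm --rows '[{"xyz": [-10,22,0],"spin": 0},{"xyz": [0,0,0],"spin": 0},{"xyz": [0,0,0],"spin": 0},{"xyz": [0,0,0],"spin": 0},{"xyz": [0,0,0],"spin": 0}]'

```text
t: 14.0
tcp_pos: [0.5013, 0.1237, 0.1708]
ee_rot: [180.0, -0.0, 0.9]
contact_force: [-0.0, 0.7, -0.7]
opening: 0.296
gripper_force: 25.0
```

```bash
cat > e.py <<'E'
from h import *
f=wgrab('w6.png'); im=f['image'].astype(int); P=wcloud(f); print(f['s']['tcp_pos'],f['s']['ee_rot'])
np.savez('w6.npz',**{k:f[k] for k in f if k!='s'})
for n,(x,y) in dict(nose=(.4347,.2755),tail=(.5645,.2775)).items():
    w=(np.hypot(P[...,0]-x,P[...,1]-y)<.02)&(P[...,2]>.057); v,u=np.where(w)
    print(n,len(u),P[w].mean(0).round(4),P[w][:,2].max().round(4),'px',u.mean(),v.mean(),u.min(),u.max(),v.min(),v.max())
    t=w&(P[...,2]>.073); print(' tip',t.sum(),P[t].mean(0).round(4) if t.any() else '')
    t=w&(P[...,2]<.062); print(' ring',t.sum(),P[t].mean(0).round(4) if t.any() else '',P[t].min(0).round(4),P[t].max(0).round(4))
E
python3 e.py
python3 - <<'E'
import cv2; im=cv2.imread('pics/w6.png'); 
cv2.imwrite('pics/w6v.png',im)
E
```

```text
[0.50132816 0.12372005 0.17075316] [ 1.79967147e+02 -4.32000524e-02  8.56993978e-01]
nose 172 [0.4363 0.2738 0.0637] 0.0757 px 178.1627906976744 252.40697674418604 171 186 244 260
 tip 19 [0.4354 0.2752 0.0744]
 ring 96 [0.4365 0.2738 0.0589] [0.4268 0.2675 0.0571] [0.4431 0.2827 0.0618]
tail 198 [0.5649 0.2762 0.0632] 0.076 px 162.1818181818182 129.4848484848485 153 170 121 137
 tip 22 [0.5645 0.2775 0.0743]
 ring 124 [0.5649 0.276  0.059 ] [0.5571 0.2702 0.0573] [0.5729 0.2843 0.0615]
```

View pics/w6v.png

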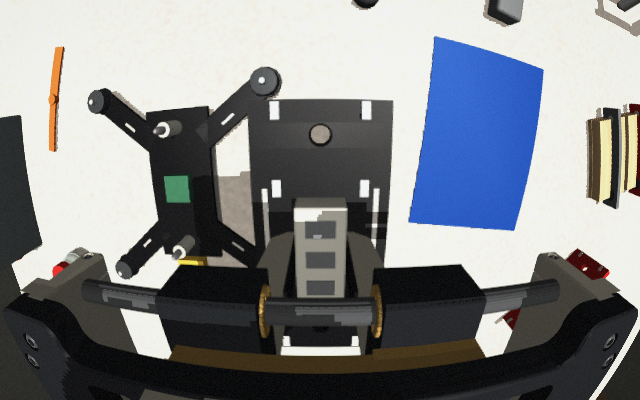

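Run:
```python
from h import *
f=dict(np.load('w6.npz')); im=f['image'].astype(int); P=wcloud(f)
sub=np.zeros((400,640),bool); sub[120:150,305:335]=1
w=sub&(P[...,2]<.15)
w2=sub&(im.sum(-1)>240)
for m in(w,w2):
    v,u=np.where(m); 
    if len(u): q=wplane(f,u,v,.1677); print(len(u),u.mean(),v.mean(),q.mean(0).round(4),q.min(0).round(4),q.max(0).round(4))
on=(abs(P[...,2]-.1677)<.006)&(im.max(-1)<120)&(abs(P[...,1]-.124)<.06)&(abs(P[...,0]-.5)<.1)
v,u=np.where(on); k=v<230; q=wplane(f,u[k],v[k],.1677)[:,:2]
print('z',P[on][:,2].mean(),cv2.minAreaRect((q*1000).astype(np.float32)), q.max(0))
```

```text
267 319.936329588015 133.97378277153558 [0.5664 0.1252 0.1677] [0.562  0.1203 0.1677] [0.5708 0.1301 0.1677]
402 321.31592039800995 132.02487562189054 [0.5675 0.1245 0.1677] [0.5605 0.1175 0.1677] [0.5731 0.1334 0.1677]
z 0.166659069282242 ((548.4547119140625, 125.0878677368164), (75.04755401611328, 79.52379608154297), 0.8212600350379944) [0.58585334 0.16525535]
```

Emit:
step_arm --rows '[{"xyz": [0,30,0],"spin": 0.1},{"xyz": [0,40,0],"spin": 0},{"xyz": [-1,40,0],"spin": 0},{"xyz": [-0.6,30,0],"spin": 0},{"xyz": [0,12,-20],"spin": 0},{"xyz": [0,0,-30],"spin": 0},{"xyz": [0,0,-20],"spin": 0},{"xyz": [0,0,0],"spin": 0}]'

```text
t: 14.85
tcp_pos: [0.4974, 0.2763, 0.0977]
ee_rot: [179.8, 0.3, 1.1]
contact_force: [-0.1, 0.3, -0.6]
opening: 0.3
gripper_force: 25.0
```

Emit:
step_arm --rows '[{"xyz": [0,0,0],"spin": 0},{"xyz": [0,0,0],"spin": 0},{"xyz": [0,0,0],"spin": 0}]'

```text
t: 15.15
tcp_pos: [0.5003, 0.2774, 0.1018]
ee_rot: [-179.9, -0.1, 1.1]
contact_force: [0.4, 0.2, -1.4]
opening: 0.299
gripper_force: 25.0
```

```bash
cat > g.py <<'E'
from h import *
f=wgrab('w7.png'); P=wcloud(f); s=f['s']; zt=s['tcp_pos'][2]-.0031; print(s['tcp_pos'],s['ee_rot'])
yaw=np.radians(s['ee_rot'][2]); h=s['tcp_pos'][:2]+.065*np.array([np.cos(yaw),np.sin(yaw)]); print('hole expected',h)
v,u=np.where((np.hypot(*(np.moveaxis(P,-1,0)[:2]-h[:,None,None]))<.03)); 
w=(np.hypot(P[...,0]-h[0],P[...,1]-h[1])<.015)&(P[...,2]<zt-.006)
v,u=np.where(w); q=wplane(f,u,v,zt); print('hole',len(u),q.mean(0),q.min(0),q.max(0),'px',u.mean(),v.mean())
t=w&(P[...,2]>.071)&(P[...,2]<.079); print('pin',t.sum(),P[t].mean(0) if t.any() else '',P[t].max(0) if t.any() else '')
E
python3 g.py
```

```text
[0.50027878 0.2774016  0.10175731] [-1.79932212e+02 -1.34070430e-01  1.09348144e+00]
hole expected [0.56526694 0.27864204]
hole 285 [0.56514613 0.27919729 0.09865731] [0.56037736 0.27424921 0.09865731] [0.56974497 0.28406677 0.09865731] px 319.9263157894737 134.36140350877193
pin 91 [0.56467082 0.2784676  0.07349166] [0.56750904 0.28173509 0.0762872 ]
```

Emit:
step_arm --rows '[{"xyz": [-0.3,-0.9,0],"spin": -0.1},{"xyz": [0,0,-6],"spin": 0},{"xyz": [0,0,-6],"spin": 0},{"xyz": [0,0,-4],"spin": 0},{"xyz": [0,0,-3],"spin": 0},{"xyz": [0,0,0],"spin": 0},{"xyz": [0,0,0],"spin": 0}]'

```text
t: 15.9
tcp_pos: [0.499, 0.2765, 0.0813]
ee_rot: [180.0, -0.0, 1.0]
contact_force: [-0.4, -0.4, -1.8]
opening: 0.296
gripper_force: 25.0
```

Emit:
step_arm --rows '[{"xyz": [0,0,-3],"spin": 0},{"xyz": [0,0,-3],"spin": 0},{"xyz": [0,0,-3],"spin": 0},{"xyz": [0,0,-1.5],"spin": 0},{"xyz": [0,0,0],"spin": 0},{"xyz": [0,0,0],"spin": 0}]'

```text
t: 16.5
tcp_pos: [0.4988, 0.2765, 0.0711]
ee_rot: [-180.0, 0.0, 1.0]
contact_force: [-2.0, -0.9, 0.6]
opening: 0.297
gripper_force: 25.0
```

Emit:
step_arm --rows '[{"xyz": [0,0,-0.5],"spin": 0},{"xyz": [0,0,0],"spin": 0},{"xyz": [0,0,0],"spin": 0},{"xyz": [0,0,0],"spin": 0},{"xyz": [0,0,0],"spin": 0},{"xyz": [0,0,0],"spin": 0}]' --gripper 65

```text
t: 17.1
tcp_pos: [0.499, 0.2765, 0.0704]
ee_rot: [-180.0, -0.0, 1.0]
contact_force: [0.7, 0.0, 0.2]
opening: 0.648
gripper_force: 0.0
```

Emit:
step_arm --rows '[{"xyz": [0,0,10],"spin": 0},{"xyz": [0,0,30],"spin": 0},{"xyz": [0,0,40],"spin": 0},{"xyz": [0,0,40],"spin": 0},{"xyz": [0,0,0],"spin": 0},{"xyz": [0,0,0],"spin": 0},{"xyz": [0,0,0],"spin": 0}]'

```text
t: 17.8
tcp_pos: [0.4979, 0.2766, 0.1895]
ee_rot: [180.0, 0.1, 1.0]
contact_force: [-0.0, -0.0, -0.5]
opening: 0.647
gripper_force: 0.0
```

Run:
```python
from h import *
f=wgrab('w8.png'); P=wcloud(f); im=f['image'].astype(int); print(f['s']['tcp_pos'],f['s']['opening'],f['s']['contact_force'])
on=(abs(P[...,0]-.5)<.1)&(abs(P[...,1]-.276)<.05)
w=on&(abs(P[...,2]-.068)<.008)&(im.max(-1)<120)
v,u=np.where(w); q=wplane(f,u,v,.068)[:,:2]; print(cv2.minAreaRect((q*1000).astype(np.float32)))
q=P[w]; A=np.c_[q[:,0]-.5,q[:,1]-.276,np.ones(len(q))]; print('z plane',np.linalg.lstsq(A,q[:,2],rcond=None)[0])
h=on&(abs(P[...,2]-.088)<.006); print('housing z',P[h][:,2].mean())
```

```text
[0.49790017 0.27660169 0.1895298 ] 0.64687264900476 [-0.03491285 -0.02258292 -0.5303243 ]
((498.71099853515625, 277.25140380859375), (169.29299926757812, 80.38585662841797), 1.0701570510864258)
z plane [-0.00249518  0.00055575  0.06711482]
housing z 0.08689844337291808
```

The deck sits level at the seated height, centred on the pins.

```bash
python3 -c "
from cell import order; print(order.finish_job())"
```

```text
the job is handed in; nothing more can be done
None
```

I laid the deck flat on the mat housing up and let go, then seated it on both pins with its yellow connectors at the yellow-plug end, released it and handed the job in at about 18 s; no verdict came back, but my last wrist-camera measurement showed it level and fully down.

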